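# Lock the tube rotator's wheel with its pin

## Task

The tube rotator has to be locked for loading: turn its wheel by the rim peg until the peg stands straight up, which brings the wheel's hole in line with the holes of the two uprights. Then slide the steel locking pin along its cradle, through the near upright, the wheel and the far upright, until it is fully home with its head against the stop, and let go. Leave the bottle, the jar and the tip box where they are.

Things in the scene. Friction and masses are not known exactly. Their poses are not given: they have to be found in the camera images.
- stand: Tube rotator frame, fixed. Origin on the bench under the wheel's middle; z up, y along wheel axle and pin (the pin goes in towards +y). In its frame, mm: base plate 150 x 120 (x, y), 12 high; two grey uprights at y = -32 and +32, each 36 wide in x, 12 thick, 195 high, each with an 18 diameter hole at x = 0, z = 175. Wheel axle at z = 120. Pin cradle on the -y side.
- far_hole (a point): Outer (+y) mouth of the hole in the far upright: stand frame x = 0, y = +38, z = 175 mm. Axes as the stand's. The near upright's outer face is at y = -38.
- pin_stop (a point): Cradle's stop for the pin's head, on the pin's axis: stand frame x = 0, y = -68, z = 175 mm; axes as the stand's. From y = -38 to -68 is the shaft's saddle (36 wide, top z = 182). Behind the stop, y = -68 to -220, is the head's open-topped aluminium channel: inside 35 wide, floor z = 159, side walls up to z = 170, rear end open. Foot under its rear 80 x 50.
- wheel (a joint): Wheel angle about the stand's y, rad. 0: rim peg straight up, wheel hole in line with the uprights' holes; positive: peg leans to the stand's +x. Starts at 0.35 to 1.0; ends at -0.7 and 1.2. Friction holds it where left; about 2 N at the peg turns it. White disc 160 mm diameter, 16 thick, at y = 0; its one hole, 20 diameter, is 55 mm from the axle on the peg's radius. Tubes on its -y face.
- peg_tip (a point): Centre of the 20 mm ball at the end of the wheel's only rim peg (peg 14 mm diameter, radial, white like the wheel). 105 mm from the axle; with the peg upright it is 225 mm above the bench.
- pin_head (a point): Centre of the steel pin's head, a disc of 32 mm diameter, 22 mm long, at the pin's -y end. Pin level, axis 175 mm above the bench along the stand's y; this point's y points to the pin's tip. Pin about 0.26 kg, loose in the cradle, slides at 1 to 3 N over 92 to 108 mm. Home, the head's front face is at the stop and this point at y = -79 mm in the stand's frame.
- pin_tip (a point): Front end of the pin's shaft, on its axis, 129 mm ahead of pin_head. Shaft 14 mm diameter, 118 long, last 12 mm tapering to 6 mm diameter. At the start it is in the saddle, 4 to 20 mm short of the near upright; home it is at y = +50 mm in the stand's frame, 12 mm beyond the far upright.
- amber_mid (a point): Bystander: amber glass bottle with orange cap, 68 mm diameter, 150 high, standing loose on the bench; this is its centre, half-way up.
- jar_mid (a point): Bystander: glass jar with orange cap, 64 mm diameter, 100 high, standing loose; its centre.
- tipbox_mid (a point): Bystander: white pipette tip box with clear lid, 90 x 120 x 72 mm, loose; its centre.
There are look-alikes about, which are no part of the job. Of the things like the part that bears pin_head, leave any that is brown, green or purple; of the rest the larger one is meant.

How it is judged:
On the way, in this order (a step that is already met when the one before it is completed fails the run):
1. the wheel is turned until its peg is upright (within 0.13 rad) while the pin is still out of the wheel (value of joint wheel between -0.13 and 0.13 rad and y of pin_tip in the frame of stand below -0.008 m), for 0.2 s.
2. the pin has passed through the near upright, the wheel and the far upright (y of pin_tip in the frame of stand above 0.038 m and angle between the y axis of pin_tip and the y axis of stand, either way round below 0.06 rad), for 0.2 s.
At the end, for the whole second after the job is handed in: the pin's tip is at least 44 mm along the stand's +y (at most 6 mm short of home) and within 4 mm sideways and in height of the holes' axis, the pin is in line with the stand's y axis within 0.06 rad, the wheel stands within 0.08 rad of peg-up, and the wheel is at rest (y of pin_tip in the frame of stand above 0.044 m and angle between the y axis of pin_tip and the y axis of stand, either way round below 0.06 rad and x of pin_tip in the frame of stand between -0.004 and 0.004 m and z of pin_tip in the frame of stand between 0.171 and 0.179 m and value of joint wheel between -0.08 and 0.08 rad and velocity of joint wheel between -0.05 and 0.05 rad/s); the robot touches nothing.
It fails at once if the amber bottle is moved more than 30 mm or tipped over (distance of amber_mid from where it was at the start of the episode above 0.03 m or angle between amber_mid's own z axis and vertical above 0.4 rad).
It fails at once if the jar is moved more than 30 mm or tipped over (distance of jar_mid from where it was at the start of the episode above 0.03 m or angle between jar_mid's own z axis and vertical above 0.4 rad).
It fails at once if the tip box is moved more than 30 mm or tipped over (distance of tipbox_mid from where it was at the start of the episode above 0.03 m or angle between tipbox_mid's own z axis and vertical above 0.4 rad).
It also fails if it takes over 53 s, if anything falls off the work surface, if the arm or the gripper's body presses on something with over 40 N, if the wrist force passes 120 N, or if a joint passes its speed limit or range.

## Robot

A 7-joint arm with a two-finger parallel gripper is mounted at the origin on the work surface. World frame = base frame: x ahead of the robot, y to its left, z up, the work surface at z = 0. Lengths are in m, angles in rad, forces in N, time in s.
With the tool pointing down it reaches from about 0.4 to 0.9 m from the base axis. Payload 5.5 kg.
Tool frame: the origin (TCP) lies midway between the tips of the shut fingers; the grasp point (between the pads) lies 19 mm behind it (env.tcp_to_grasp is the distance from the TCP to the grasp point, in m); z points along the fingers, y is the line along which they close (so a half turn about z gives the same grasp; the last joint's range is limited). The gripper opens to 92 mm and grips with 3 to 60 N. Pads are 19 mm wide; open, the fingers measure 130 mm over their backs; the gripper's body (75 mm by 190 mm) begins 47 mm behind the grasp point.
Start: joints at [1.588, 0.501, -0.427, 1.55, 0.221, 1.138, -0.21], TCP at [0.158, -0.63, 0.227] pointing down, gripper open.
Joint ranges: [-2.88, 2.88], [-0.31, 2.03], [-1.54, 1.56], [0.2, 2.42], [-1.41, 4.55], [0.19, 2.02], [-2.57, 2.57]. Speed limits (rad/s): [2.57, 2.57, 3.14, 3.14, 3.14, 3.14, 3.14].

## Interface

Orientations are given as a 3x3 rotation matrix whose columns are the frame's x, y, z axes.
In Python, from workcell import env gives the robot as it stands.
- The arm moves only by the shell command python3 -m pendant 'ROWS' [FORCE]. ROWS is JSON, a list that holds one entry, the list of rows, each a list of 7 numbers: the shift along the tool's x, y, z in mm, then the turn, a rotation vector about the tool's x, y, z in degrees, then the finger opening in mm, from 0 to 91.8. A call has 1 to 12 rows; each row is the pose to reach, as a shift and turn from the pose commanded when the call began, along the tool's axes at that moment; what a row does not reach only later rows make up. A row lasts 1/12 s, in which the tool goes at most 41.7 mm and 7.16 degrees, less where a joint would pass 70% of its speed; a pose out of reach is approached as far as the arm can. A call with a gripper value outside its range is refused whole. The fingers move at their own pace and stop on an object; FORCE is the grip in N (left out, the last holds). Time passes only in rows, so rows that repeat a pose let the fingers close. It gives the time, the measured TCP pose, the force, the opening and the grip force at its end, in the units of the state.
- env.observe(): the state, without advancing time (a new reading comes with each control period).
- env.get_image(name): name is "scene" or "top" or "wrist"; returns a dict with "frame" (420x560x3 uint8, blue, green, red), "K" (3x3 intrinsics, pixels), "rvec" (rotation vector, rad) and "tvec" (3), from world to camera coordinates, as OpenCV has them; the wrist camera has in their place "tool_from_camera" (4x4, takes a point from camera to tool coordinates, whose origin is the TCP and whose axes are the flange's). Camera axes: x right, y down, z forward; pixel columns grow to the right and rows downward; lengths in m; the calibration is good to about 2 mm. A picture is of the moment at which its call begins: read the wrist's pose just before it. There is no depth.
- env.job_done(): hands the job in; it is judged then, once.
The state is a dict: "time_s": time; "joints": joint angles; "joint_velocities": joint speeds; "joint_efforts": joint torques, N m; "position": TCP position; "eef_rot": TCP orientation; "contact_force": force on the tool from outside, world axes, zero at the start; "torque": the same for the moment, N m; "grip_width": finger opening in m; "finger_force": force on a finger pad.
Only numpy, scipy, OpenCV 4.12 (cv2) and the standard library are available. Lean on these libraries where they do the work, as an engineer would, in place of code of your own. Each camera call takes 0.05 s, during which the arm holds its last target. There are 200 camera calls.

## Working session

There is one attempt and no reset: what is moved stays moved. The work goes in short steps, Python scripts to look and compute and a shell command to move; the robot and the scene stay as the last step left them, time stands still between calls to the robot, and variables do not carry over. Pictures are saved under pics/ and viewed, at most 10 in all, crops included, and the job is handed in when it is done.

```bash
mkdir -p pics; cat > h.py <<'E'
import numpy as np, cv2
from workcell import env
def grab(n,f=None):
    o=env.observe(); im=env.get_image(n)
    if f: cv2.imwrite('pics/'+f,im['frame'])
    if 'rvec' in im:
        R=cv2.Rodrigues(np.array(im['rvec'],float))[0]; c=-R.T@np.array(im['tvec'],float).ravel()
    else:
        T=np.array(im['tool_from_camera']); Rt=np.array(o['eef_rot']); c=Rt@T[:3,3]+np.array(o['position']); R=(Rt@T[:3,:3]).T
    return dict(f=im['frame'],K=np.array(im['K']),R=R,c=c)
def ray(g,u,v):
    d=g['R'].T@np.linalg.inv(g['K'])@np.array([u,v,1.]); return d/np.linalg.norm(d)
def onz(g,u,v,z):
    d=ray(g,u,v); return g['c']+d*(z-g['c'][2])/d[2]
def proj(g,p):
    q=g['K']@g['R']@(np.array(p)-g['c']); return q[:2]/q[2]
def tri(*obs):
    A=np.zeros((3,3));b=np.zeros(3)
    for g,u,v in obs:
        d=ray(g,u,v);P=np.eye(3)-np.outer(d,d);A+=P;b+=P@g['c']
    p=np.linalg.solve(A,b); return p,[np.linalg.norm((np.eye(3)-np.outer(ray(g,u,v),ray(g,u,v)))@(p-g['c'])) for g,u,v in obs]
E
python3 - <<'E'
from h import *
a=grab('scene','s1.png');b=grab('top','t1.png');w=grab('wrist','w1.png')
for g in(a,b,w):print(g['c'],g['R'][2],g['K'][0,0])
print(env.observe()['eef_rot'])
E
```

```text
[ 1.0618767  -0.78504064  1.16757819] [-0.32875721  0.573625   -0.75024866] 452.46710128094526
[0.55617064 0.00315266 1.23808494] [ 0.06224469  0.01705373 -0.99791521] 477.63901983218324
[ 0.22177439 -0.61381808  0.38343614] [-0.23743351 -0.05721995 -0.96971708] 369.62776887853585
[[ 9.69931479e-01  2.43377953e-01 -3.13409616e-04]
 [ 2.43378146e-01 -9.69930310e-01  1.50745513e-03]
 [ 6.28958582e-05 -1.53840524e-03 -9.99998815e-01]]
```

View pics/s1.png

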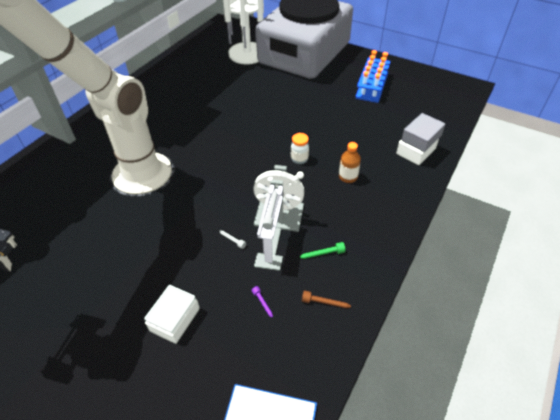

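View pics/t1.png

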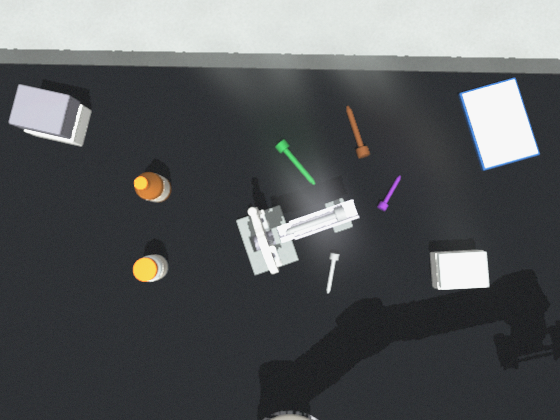

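Scene and top show the stand at top px (270,238), with the cradle running to (355,210). There are five pin look-alikes in the top view: green (283,147), brown (362,152), purple (384,206), a small steel one on the bench (334,258), and the steel one in the cradle (~345,210). The cradle pin fits the description: steel and the larger one. I'll confirm it in a crop.

```bash
python3 - <<'E'
from h import *
t=cv2.imread('pics/t1.png')[185:285,230:364];s=cv2.imread('pics/s1.png')[160:275,235:320]
t=cv2.resize(t,None,fx=3.5,fy=3.5,interpolation=2);s=cv2.resize(s,None,fx=3.8,fy=3.8,interpolation=2)
o=np.zeros((440,800,3),np.uint8);o[:t.shape[0],:t.shape[1]]=t;o[:s.shape[0],475:475+s.shape[1]]=s
o=(255*(o/255.)**1.3).astype(np.uint8)
cv2.imwrite('pics/c1.png',o)
E
```

```text
(no output)
```

View pics/c1.png

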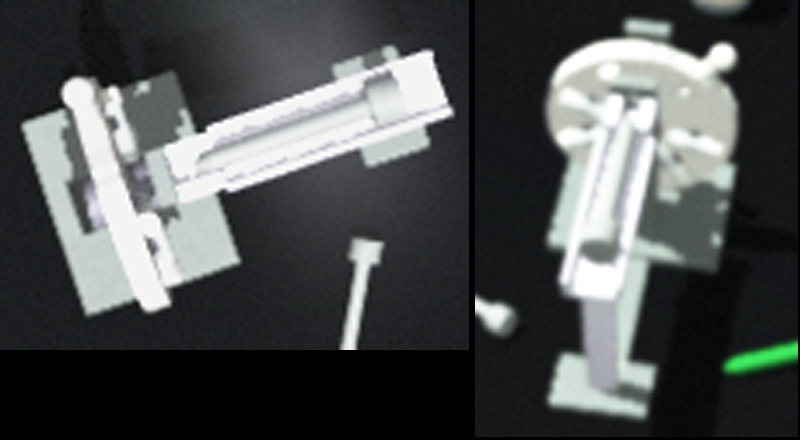

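The crop shows the steel pin lying in the cradle, with its head at about top px (341,213) and scene px (268,223). The peg ball is at top (251,211) and scene (300,175), leaning to +x. The cradle pin is the larger steel one, so it is the one meant.

```bash
python3 - <<'E'
from h import *
a=grab('scene');b=grab('top')
T=lambda u,v:(230+u/3.5,185+v/3.5); S=lambda u,v:(235+(u-475)/3.8,160+v/3.8)
C=np.array([onz(b,*T(*p),.012)[:2] for p in[(22,122),(88,316),(240,265),(172,72)]])
print('corners',C.round(4).tolist(),'sides',np.linalg.norm(C-np.roll(C,-1,0),axis=1).round(3))
o=C.mean(0);ex=(C[0]-C[1])+(C[3]-C[2]);ex/=np.linalg.norm(ex)
rear=np.mean([onz(b,*T(*p),.17)[:2] for p in[(430,50),(452,115)]],0)
d=o-rear;print('o',o,'rear',rear,'len',np.linalg.norm(d),'ang plate',np.degrees(np.arctan2(ex[1],ex[0])),'ang rear',np.degrees(np.arctan2(-d[0],d[1])))
ball,res=tri((b,*T(75,92)),(a,*S(722,56)))
print('ball',ball,res)
y=d/np.linalg.norm(d);x=np.array([y[1],-y[0]])
p=ball[:2]-o;print('ball in stand',x@p,y@p,'theta',np.arctan2(x@p,ball[2]-.12))
h=onz(b,*T(387,80),.191)[:2]; print('head top mid',x@(h-o),y@(h-o))
for p in[(370,98),(400,93)]:
  h=onz(b,*T(*p),.18)[:2]; print(x@(h-o),y@(h-o))
for n,p in dict(amb=(140,183),jar=(146,267)).items(): print(n,onz(b,*p,.15 if n=='amb' else .1))
E
```

```text
corners [[0.5935, 0.151], [0.4533, 0.0985], [0.4931, -0.0114], [0.6329, 0.0417]] sides [0.15  0.117 0.15  0.116]
o [0.54320822 0.06993942] rear [ 0.62035663 -0.13519211] len 0.2191593452264999 ang plate 20.679262759774865 ang rear 20.610900214021886
ball [0.60797417 0.09625034 0.2013624 ] [np.float64(0.000912627467097391), np.float64(0.0009126274670975966)]
ball in stand 0.06988241384594482 0.0018279348772482253 theta 0.7096401032186849
head top mid 0.012360568741155757 -0.1848375033592962
0.005408549697996451 -0.1721081584561183
0.002141905074421774 -0.19105794006155732
amb [0.6688127  0.35884023 0.15      ]
jar [0.47358999 0.35208455 0.1       ]
```

```bash
cat >> h.py <<'E'
O=np.array([.5432,.0699]);A=np.radians(20.6);X=np.array([np.cos(A),np.sin(A)]);Y=np.array([-X[1],X[0]])
def to(x,y,z):   # shift in tool axes (mm) to stand coords (mm), and the turn (deg) to stand-aligned, tool down
    o=env.observe();R=np.array(o['eef_rot']);w=np.r_[O+X*x/1e3+Y*y/1e3,z/1e3]
    G=np.c_[np.r_[X,0],np.r_[-Y,0],[0,0,-1]]
    print(((R.T@(w-o['position']))*1e3).round(1),np.degrees(cv2.Rodrigues(R.T@G)[0].ravel()).round(1))
def st():
    o=env.observe();p=np.array(o['position']);d=p[:2]-O
    print('t',round(o['time_s'],2),'stand mm',(1e3*np.r_[X@d,Y@d,p[2]]).round(1),'F stand',np.round([X@o['contact_force'][:2],Y@o['contact_force'][:2],o['contact_force'][2]],1),'w',o['grip_width'])
E
python3 -c "
from h import *
to(108,0,310)"
```

```text
[ 651.2 -597.6  -83.2] [-0.1 -0.  -6.5]
```

```bash
python3 -m pendant '[[[0,0,-40,0,0,0,0],[0,0,-80,0,0,0,0],[30,-28,-83,0,0,-2,0],[60,-55,-83,0,0,-4,0],[90,-83,-83,0,0,-6.5,0],[120,-110,-83,0,0,-6.5,0],[150,-138,-83,0,0,-6.5,0],[180,-165,-83,0,0,-6.5,0],[210,-193,-83,0,0,-6.5,0],[240,-220,-83,0,0,-6.5,0],[270,-248,-83,0,0,-6.5,0],[300,-275,-83,0,0,-6.5,0]]]' 20; python3 -c "
from h import *
st();to(108,0,310)"
```

```text
time_s: 1.25
position: [0.3829, -0.2888, 0.31]
eef_rot: [[0.936, 0.352, 0.0], [0.352, -0.936, -0.001], [-0.0, 0.001, -1.0]]
contact_force: [0.3, -1.3, 0.3]
grip_width: 0.0161
finger_force: 0.0
t 1.25 stand mm [-276.3 -279.3  310. ] F stand [-0.2 -1.3  0.3] w 0.01613065282494962
[ 384.2 -279.4   -0.4] [ 0.  0. -0.]
```

```bash
python3 -m pendant '[[[33,-24,0,0,0,0,0],[66,-48,0,0,0,0,0],[99,-72,0,0,0,0,0],[132,-96,0,0,0,0,0],[165,-120,0,0,0,0,0],[198,-144,0,0,0,0,0],[231,-168,0,0,0,0,0],[264,-192,0,0,0,0,0],[297,-216,0,0,0,0,0],[330,-240,0,0,0,0,0],[360,-262,0,0,0,0,0],[384,-279,0,0,0,0,0]]]'; python3 -m pendant '[[[0,0,0,0,0,0,0],[0,0,0,0,0,0,0],[0,0,25,0,0,0,0],[0,0,50,0,0,0,0],[0,0,75,0,0,0,0],[0,0,100,0,0,0,0],[0,0,113,0,0,0,0],[0,0,115,0,0,0,0],[0,0,115,0,0,0,0]]]'; python3 -c "
from h import *
st();to(108,0,195)"
```

```text
time_s: 2.25
position: [0.6444, 0.1089, 0.3093]
eef_rot: [[0.935, 0.353, -0.0], [0.353, -0.935, 0.001], [0.0, -0.001, -1.0]]
contact_force: [0.7, -1.3, 0.4]
grip_width: 0.0007
finger_force: 0.0
time_s: 3.0
position: [0.6433, 0.1041, 0.1945]
eef_rot: [[0.937, 0.35, -0.001], [0.35, -0.937, -0.001], [-0.001, 0.0, -1.0]]
contact_force: [0.6, 0.7, 0.4]
grip_width: 0.0009
finger_force: 0.0
t 3.0 stand mm [105.7  -3.2 194.5] F stand [0.8 0.4 0.4] w 0.0008922824266330987
[ 2.2 -3.2 -0.5] [ 0.   0.1 -0.1]
```

```bash
python3 -m pendant '[[[-8,-3,0,0,0,0,0],[-16,-3,0,0,0,0,0],[-22,-3,-1,0,0,0,0],[-28,-3,-3,0,0,0,0],[-34,-3,-6,0,0,0,0],[-40,-3,-9,0,0,0,0],[-46,-3,-12,0,0,0,0],[-52,-3,-13,0,0,0,0],[-58,-3,-13,0,0,0,0],[-63,-3,-13,0,0,0,0],[-67,-3,-13,0,0,0,0],[-67,-3,-13,0,0,0,0]]]'; python3 -c "
from h import *
st();to(20,0,208)
grab('top','t2.png')
b=grab('scene','s2.png')"
```

```text
time_s: 4.0
position: [0.5783, 0.084, 0.2072]
eef_rot: [[0.936, 0.351, -0.002], [0.351, -0.936, -0.001], [-0.002, 0.0, -1.0]]
contact_force: [0.8, 1.3, 1.0]
grip_width: 0.0005
finger_force: 0.6
t 4.0 stand mm [ 37.9   0.9 207.2] F stand [1.2 0.9 1. ] w 0.0004671744556516491
[-17.9   0.9  -0.7] [ 0.   0.1 -0. ]
```

```bash
python3 -m pendant '[[[-4,0,-1,0,0,0,0],[-8,0,-1,0,0,0,0],[-12,0,-1,0,0,0,0],[-15,0,-1,0,0,0,0],[-18,0,-1,0,0,0,0],[-18,0,-1,0,0,0,0],[-18,0,-1,0,0,0,0]]]';python3 -c "
from h import *
st()"; python3 -m pendant '[[[10,0,-1,0,0,0,0],[30,0,-1,0,0,0,0],[60,0,-10,0,0,0,0],[90,0,-40,0,0,0,0],[120,0,-70,0,0,0,0],[150,0,-100,0,0,0,0],[180,0,-100,0,0,0,0],[200,0,-100,0,0,0,0],[200,0,-100,0,0,0,0]]]'; python3 -c "
from h import *
st()
t=grab('top','t2.png')['f'][185:285,230:364];s=grab('scene','s2.png')['f'][160:275,235:320]
t=cv2.resize(t,None,fx=3.5,fy=3.5,interpolation=2);s=cv2.resize(s,None,fx=3.8,fy=3.8,interpolation=2)
o=np.zeros((440,800,3),np.uint8);o[:t.shape[0],:t.shape[1]]=t;o[:s.shape[0],475:475+s.shape[1]]=s
cv2.imwrite('pics/c2.png',o)"
```

```text
time_s: 4.68
position: [0.5625, 0.0782, 0.2087]
eef_rot: [[0.936, 0.352, -0.001], [0.352, -0.936, -0.0], [-0.001, 0.0, -1.0]]
contact_force: [0.1, -0.2, 0.5]
grip_width: 0.0004
finger_force: 0.4
t 4.68 stand mm [ 21.    1.  208.7] F stand [ 0.1 -0.2  0.5] w 0.00042646528894336457
time_s: 5.43
position: [0.7525, 0.1509, 0.3066]
eef_rot: [[0.936, 0.352, -0.001], [0.352, -0.936, 0.001], [-0.001, -0.002, -1.0]]
contact_force: [-1.6, -0.4, -1.4]
grip_width: 0.0003
finger_force: 0.0
t 5.43 stand mm [224.4   2.1 306.6] F stand [-1.7  0.1 -1.4] w 0.00027236266454722655
```

View pics/c2.png

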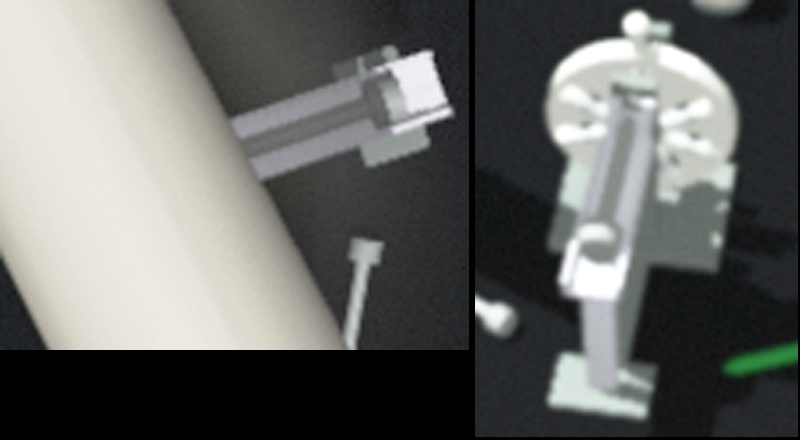

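The scene view shows the peg upright, with the ball at crop (635,22). The pin head is still at the rear of the channel, at crop (598,240). I'll measure the wheel angle and the head position next.

```bash
python3 - <<'E'
from h import *
a=grab('scene')
S=lambda u,v:(235+(u-475)/3.8,160+v/3.8)
n=np.r_[Y,0];P=np.r_[O,0]
d=ray(a,*S(635,22));p=a['c']+d*(n@(P-a['c']))/(n@d);q=p[:2]-O
print('ball',X@q,Y@q,p[2],'theta',np.arctan2(X@q,p[2]-.12))
# head rear face centre: plane x=0
n=np.r_[X,0];d=ray(a,*S(598,240));p=a['c']+d*(n@(P-a['c']))/(n@d);print('head face px -> y,z',Y@(p[:2]-O),p[2])
to(0,-250,300)
E
```

```text
ball 0.0007351454772416346 -2.3120611328253382e-17 0.23022847857549344 theta 0.006669189191596164
head face px -> y,z -0.1671113972664411 0.15837165173446732
[-221.   251.4    7.7] [-0.   0.2  0. ]
```

```bash
python3 -m pendant '[[[-22,25,0,0,0,0,0],[-44,50,0,0,0,0,0],[-66,75,0,0,0,0,0],[-88,100,0,0,0,0,0],[-110,126,0,0,0,0,0],[-132,151,0,0,0,0,0],[-154,176,2,0,0,0,0],[-176,200,4,0,0,0,0],[-198,225,6,0,0,0,0],[-213,242,7,0,0,0,0],[-221,251,8,0,0,0,0],[-221,251,8,0,0,0,0]]]'; python3 -m pendant '[[[0,0,0,0,0,0,0],[0,0,25,0,0,0,0],[0,0,50,0,0,0,0],[0,0,75,0,0,0,0],[0,0,100,0,0,0,0],[0,0,120,0,0,0,0],[0,0,127,0,0,0,0],[0,0,127,0,0,0,0],[0,0,127,0,0,0,0]]]'; python3 -c "
from h import *
st();to(0,-215,172)
g=grab('wrist','w2.png')"
```

```text
time_s: 6.58
position: [0.6294, -0.1687, 0.3003]
eef_rot: [[0.938, 0.346, -0.002], [0.346, -0.938, -0.003], [-0.003, 0.002, -1.0]]
contact_force: [0.6, -0.2, 0.0]
grip_width: 0.0008
finger_force: 0.0
time_s: 7.33
position: [0.6325, -0.1619, 0.1745]
eef_rot: [[0.935, 0.354, 0.001], [0.354, -0.935, 0.001], [0.001, -0.001, -1.0]]
contact_force: [-0.5, 1.3, 1.8]
grip_width: 0.0006
finger_force: 0.0
t 7.33 stand mm [   2.  -248.4  174.5] F stand [0.  1.4 1.8] w 0.0006190698949760884
[ -2.  -33.4   2.6] [-0.  -0.1  0.1]
```

View pics/w2.png

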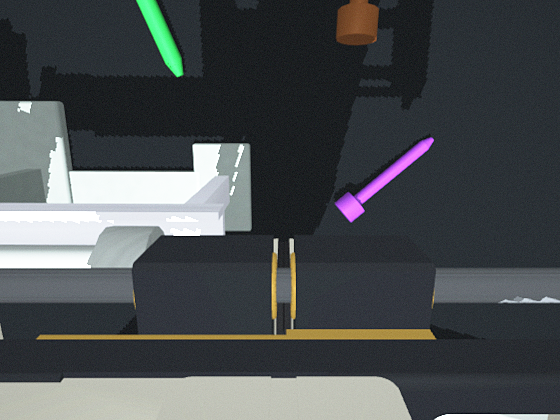

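The wrist view shows the shut fingers just behind the channel's open end (~px (225,200)), in line with the pin head (~(125,245)). I'll push along +y.

```bash
python3 -m pendant '[[[-2,-8,1,0,0,0,0],[-2,-16,2,0,0,0,0],[-2,-24,2,0,0,0,0],[-2,-31,2,0,0,0,0],[-2,-37,2,0,0,0,0],[-2,-43,2,0,0,0,0],[-2,-49,2,0,0,0,0],[-2,-55,2,0,0,0,0],[-2,-60,2,0,0,0,0],[-2,-65,2,0,0,0,0],[-2,-70,2,0,0,0,0],[-2,-70,2,0,0,0,0]]]'; python3 -c "
from h import *
st();to(0,-109,172)
grab('top','t3.png');grab('scene','s3.png')"
```

```text
time_s: 8.38
position: [0.605, -0.0979, 0.172]
eef_rot: [[0.936, 0.353, 0.0], [0.353, -0.936, 0.0], [0.0, -0.0, -1.0]]
contact_force: [1.1, -1.3, 1.6]
grip_width: 0.0005
finger_force: 0.7
t 8.38 stand mm [  -1.2 -178.8  172. ] F stand [ 0.6 -1.6  1.6] w 0.0005035189212168024
[  1.3 -69.8   0.1] [-0. -0.  0.]
```

```bash
python3 -m pendant '[[[1,-5,0,0,0,0,0],[1,-10,0,0,0,0,0],[1,-15,0,0,0,0,0],[1,-20,0,0,0,0,0],[1,-25,0,0,0,0,0],[1,-30,0,0,0,0,0],[1,-35,0,0,0,0,0],[1,-40,0,0,0,0,0],[1,-45,0,0,0,0,0],[1,-50,0,0,0,0,0],[1,-55,0,0,0,0,0],[1,-60,0,0,0,0,0]]]'; python3 -c "
from h import *
st()
t=grab('top')['f'][185:285,230:364];s=grab('scene')['f'][160:275,235:320]
t=cv2.resize(t,None,fx=3.5,fy=3.5,interpolation=2);s=cv2.resize(s,None,fx=3.8,fy=3.8,interpolation=2)
o=np.zeros((440,800,3),np.uint8);o[:t.shape[0],:t.shape[1]]=t;o[:s.shape[0],475:475+s.shape[1]]=s
cv2.imwrite('pics/c3.png',o)"
```

```text
time_s: 9.48
position: [0.5848, -0.0422, 0.1718]
eef_rot: [[0.936, 0.352, 0.0], [0.352, -0.936, -0.0], [0.0, 0.0, -1.0]]
contact_force: [0.4, -3.1, 0.8]
grip_width: 0.0004
finger_force: 1.1
t 9.48 stand mm [  -0.5 -119.5  171.8] F stand [-0.7 -3.   0.8] w 0.00036359174677223847
```

View pics/c3.png

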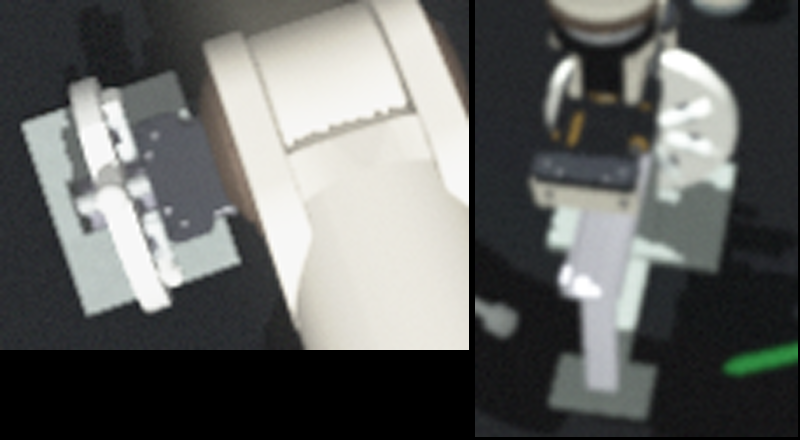

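The top view shows the gripper body's front edge (crop x~140) close to the wheel (~110), and the wheel is still upright. I'll raise the tool a few mm for clearance over the peg ball and push the last stretch gently.

```bash
python3 -m pendant '[[[0,0,-3,0,0,0,0],[0,0,-5,0,0,0,0],[0,-2,-5,0,0,0,0],[0,-4,-5,0,0,0,0],[0,-6,-5,0,0,0,0],[0,-8,-5,0,0,0,0],[0,-9,-5,0,0,0,0],[0,-9,-5,0,0,0,0]]]'; python3 -c "
from h import *
st()"
```

```text
time_s: 10.25
position: [0.5821, -0.0344, 0.177]
eef_rot: [[0.936, 0.351, 0.001], [0.351, -0.936, -0.001], [0.0, 0.001, -1.0]]
contact_force: [0.9, -3.3, 2.5]
grip_width: 0.0005
finger_force: 1.8
t 10.25 stand mm [  -0.3 -111.3  177. ] F stand [-0.3 -3.4  2.5] w 0.0005063131672659669
```

```bash
python3 -m pendant '[[[0,-1,0,0,0,0,0],[0,-2,0,0,0,0,0],[0,-3,0,0,0,0,0],[0,-3,0,0,0,0,0]]]'|grep contact; python3 -m pendant '[[[0,-1,0,0,0,0,0],[0,-2,0,0,0,0,0],[0,-2,0,0,0,0,0]]]'|grep contact;  python3 -c "
from h import *
st()"
```

```text
contact_force: [2.2, -3.4, 3.1]
contact_force: [2.2, -3.8, 4.3]
t 10.83 stand mm [  -0.3 -106.   176.9] F stand [ 0.7 -4.3  4.3] w 0.00028466711081237463
```

```bash
for i in 1 2; do python3 -m pendant '[[[0,-1,0,0,0,0,0],[0,-2,0,0,0,0,0],[0,-2,0,0,0,0,0]]]'|grep contact;python3 -c "
from h import *
st()"; done; python3 -c "
from h import *
grab('wrist','w4.png')"
```

```text
contact_force: [1.7, -5.5, 4.9]
t 11.08 stand mm [  -0.4 -104.8  176.9] F stand [-0.3 -5.7  4.9] w 0.00045257831127559924
contact_force: [3.3, -9.1, 4.0]
t 11.33 stand mm [  -0.5 -104.6  177. ] F stand [-0.1 -9.7  4. ] w 0.00046481984027685775
```

View pics/w4.png

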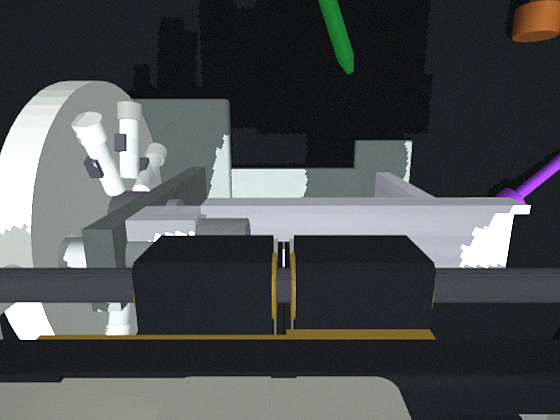

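The wrist view shows the head (~(225,228)) up against the saddle (~(200,225)). The force rises while the position has stalled, so the pin is at the stop. I'll back off along the axis, lift away and verify.

```bash
python3 -m pendant '[[[0,10,0,0,0,0,0],[0,30,0,0,0,0,0],[0,60,-10,0,0,0,0],[0,90,-40,0,0,0,0],[0,120,-70,0,0,0,0],[-20,150,-100,0,0,0,0],[-60,170,-100,0,0,0,0],[-100,190,-100,0,0,0,0],[-135,210,-100,0,0,0,0],[-160,230,-100,0,0,0,0],[-160,230,-100,0,0,0,0],[-160,230,-100,0,0,0,0]]]' >/dev/null; python3 -c "
from h import *
st()
t=grab('top','t5.png')['f'][185:285,230:364];s=grab('scene','s5.png')['f'][160:275,235:320]
t=cv2.resize(t,None,fx=3.5,fy=3.5,interpolation=2);s=cv2.resize(s,None,fx=3.8,fy=3.8,interpolation=2)
o=np.zeros((440,800,3),np.uint8);o[:t.shape[0],:t.shape[1]]=t;o[:s.shape[0],475:475+s.shape[1]]=s
cv2.imwrite('pics/c5.png',o)"
```

```text
t 12.38 stand mm [-163.7 -333.1  275.4] F stand [ 0.2  0.8 -0.3] w 0.0002455009221276205
```

View pics/c5.png

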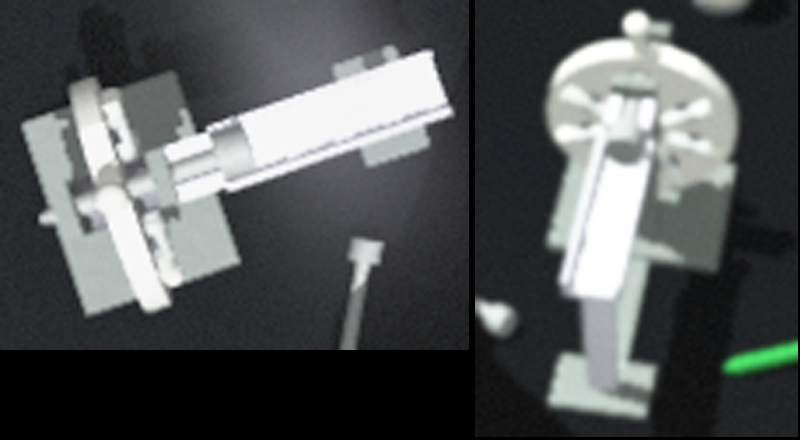

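The top view shows the pin through both uprights, with its tip out at crop (40,219) and its head against the saddle (~(217,155)). The peg is upright at scene crop (635,22). I'll check the numbers and hand in.

```bash
python3 - <<'E'
from h import *
b=grab('top');a=grab('scene')
for n,p in dict(tip=(40,219),headfront=(215,157)).items():
  q=onz(b,230+p[0]/3.5,185+p[1]/3.5,.175 if n=='tip' else .185)[:2]-O;print(n,X@q,Y@q)
n=np.r_[Y,0];P=np.r_[O,0];d=ray(a,235+160/3.8,160+22/3.8);p=a['c']+d*(n@(P-a['c']))/(n@d);print('theta',np.arctan2(X@(p[:2]-O),p[2]-.12))
if .044<Y@(onz(b,230+40/3.5,185+219/3.5,.175)[:2]-O)<.056: print(env.job_done())
E
```

```text
tip 0.0020471342634681526 0.0506346217560055
headfront 0.002470397880224264 -0.06719549663454799
theta 0.006669189191596164
the job is handed in; nothing more can be done
None
```

The wheel is locked and the job is handed in. In the last camera check the peg was about 0.007 rad from upright and the pin tip was at y ≈ +50.6 mm (home is +50 mm). The pin was released with its head at the stop, and the arm stayed clear of the bottle, jar and tip box. The hand-in returned no verdict.

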